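# Shake the window key out of the coffee kitty

## Task

The window key has been posted into the red letterbox-shaped coffee kitty, whose back is locked. Hold the kitty slot-down over the wooden key tray and shake it until the key works its way to the slot and drops into the tray; then stand the kitty on its four feet on the worktop again, clear of the tray, and let go. Leave the tray where it is and do not disturb the other things.

Things in the scene. Friction and masses are not known exactly. Their poses are not given: they have to be found in the camera images.
- kitty_center (a point): Middle of the coffee kitty, a red steel box like a letterbox: 158 mm long (x), 60 wide (y: grip here, flat sides 8 to 60 mm above its feet's soles), 74 high to the arched roof, on four 8 mm rubber feet; about 0.4 kg, balanced near this point, which is 37 mm above the worktop when it stands. x points from the slotted front to the locked back, z up through the roof.
- kitty_slot (a point): Centre of the slot, the only opening, with a bright steel surround, in the kitty's outer front face: 79 mm in front of (-x) and 4.5 mm below kitty_center. 31 mm wide (along the kitty's y), 13 mm high. Axes as the kitty's.
- kitty_sill (a point): Out of sight: foot of the inner sill, on the inner floor 14 mm behind the outer front face. The inside is 150 x 52 x 44 mm, slippery (friction about 0.3), walls 4 mm. The sill slopes up at 55 degrees, over the whole width, to the slot's lower edge 14 mm above the floor. Each side of the slot is a blind strip of front wall about 10 mm wide, where the key's head catches.
- key_center (a point): Centre of the window key: flat, 68 mm long (x), 6 thick (z), 35 g; yellow plastic head 26 mm wide, 22 long, at its -x end; brass blade 10 wide. Starts flat on the kitty's floor, head to the slot. With the front tipped 50 to 65 degrees below level it slides to the sill and stops or catches beside the slot; quick strokes along the kitty's y (20 to 30 mm, 3 there-and-backs a second) work it through.
- tray: The key tray: a dark wooden tray with a cork floor, 112 x 140 mm (x, y) outside, 36 mm high, walls and floor 7 mm thick; it stands loose on the worktop. Origin at the centre of its underside, z up.
- mug_tea: Bystander: white mug, about 92 x 127 x 95 mm. Origin at its underside.
- pepper_mill: Bystander: wooden pepper mill, 58 mm across, 170 mm high. Origin at the centre of its underside.
- apple: Bystander: red apple, 75 mm. Origin at its underside.
- dish_brush: Bystander: green dish brush, 269 mm long (its y), 62 mm high. Origin at its underside.
- spice_red: Bystander: spice jar with red cap, 45 mm across, 106 mm high. Origin at its underside.
Things that resemble listed ones, but are neither listed nor needed, are in the scene too. Of the things that look like the part that bears kitty_center, take the one that is farthest to the robot's right at the start.

How it is judged:
On the way, in this order (a step that is already met when the one before it is completed fails the run):
1. the kitty is held over the tray with its slotted front pointing at least 38 degrees below level, slot above the tray and clear of it (angle between kitty_center's own x axis and vertical below 0.907 rad and x of kitty_slot in the frame of tray between -0.056 and 0.056 m and y of kitty_slot in the frame of tray between -0.07 and 0.07 m and height (world z) of kitty_slot between 0.045 and 0.25 m), for 0.1 s.
2. the key has come out through the slot and lies in the tray, the kitty still held above it (x of key_center in the frame of tray between -0.049 and 0.049 m and y of key_center in the frame of tray between -0.063 and 0.063 m and z of key_center in the frame of tray between 0.004 and 0.042 m and linear speed of key below 0.05 m/s and height (world z) of kitty_slot above 0.05 m), for 0.2 s.
At the end, for the whole second after the job is handed in: The key lies still in the tray (its centre within the tray's walls and no higher than about the rim); the kitty stands still on its four feet on the worktop, upright within 3 degrees, not touching the tray, its middle more than 85 mm from the tray's; the tray is within 40 mm of where it stood (x of key_center in the frame of tray between -0.049 and 0.049 m and y of key_center in the frame of tray between -0.063 and 0.063 m and z of key_center in the frame of tray between 0.004 and 0.042 m and linear speed of key below 0.03 m/s and angle between kitty_center's own z axis and vertical below 0.05 rad and height (world z) of kitty_center between 0.033 and 0.041 m and linear speed of kitty below 0.02 m/s and angular speed of kitty below 0.1 rad/s and horizontal distance between kitty_center and tray above 0.085 m and contact force between kitty and tray below 0.1 N and distance of tray from where it was at the start of the episode below 0.04 m).
It fails at once if a bystander is shifted by more than 30 mm (distance of any of mug_tea, pepper_mill, apple, dish_brush, spice_red from where it was at the start of the episode above 0.03 m).
It also fails if it takes over 45 s, if anything falls off the work surface, if the arm or the gripper's body presses on something with over 40 N, if the wrist force passes 120 N, or if a joint passes its speed limit or range.

## Robot

A 7-joint arm with a two-finger parallel gripper is mounted at the origin on a cart in front of the work surface, level with it; the furniture and walls round the work are solid. World frame = base frame: x ahead of the robot, y to its left, z up, the work surface at z = 0. Lengths are in m, angles in rad, forces in N, time in s.
With the tool pointing down it reaches from about 0.425 to 0.875 m from the base axis. Payload 4.7 kg.
Tool frame: the origin (TCP) lies on the centre line of the jaws, within the pads' length; the fingertips stand ahead of it and the grasp point (between the pads) lies 2 mm behind it (nose_length is the z of the fingertips in the tool frame, in m); z points along the fingers, y is the line along which they close (so a half turn about z gives the same grasp; the last joint's range is limited). The gripper opens to 87 mm and grips with 3 to 60 N. Pads are 19 mm wide; open, the fingers measure 117 mm over their backs; the gripper's body (75 mm by 190 mm) begins 51 mm behind the grasp point.
Start: joints at [1.162, 0.321, -0.07, 1.45, 0.023, 1.371, -0.057], TCP at [0.267, -0.593, 0.24] pointing down, gripper open.
Joint ranges: [-2.86, 2.86], [-0.3, 2.09], [-1.38, 1.24], [0.06, 2.45], [-1.56, 4.7], [0.09, 2.05], [-2.69, 2.69]. Speed limits (rad/s): [2.57, 2.57, 3.14, 3.14, 3.14, 3.14, 3.14].

## Interface

Orientations are given as a rotation vector (axis times angle).
In Python, from bench import * gives the robot as it stands.
- The arm moves only by the tool send_rows, never from a script. Its arguments are lists of equal length, an entry for each row: "xyz": the shift along the tool's x, y, z in mm, a list of three; "dr": the turn, a rotation vector about the tool's x, y, z in rad, a list of three. A call has exactly 10 rows; each row is the pose to reach, as a shift and turn from the pose commanded when the call began, along the tool's axes at that moment; what a row does not reach only later rows make up. A row lasts 1/12 s, in which the tool goes at most 41.7 mm and 7.16 degrees, less where a joint would pass 70% of its speed; a pose out of reach is approached as far as the arm can. A call with a gripper value outside its range is refused whole. "jaw" is the finger opening in mm, from 0 to 87, set as the call begins (left out, the last holds). The fingers move at their own pace and stop on an object; "grip_force" is the grip in N (left out, the last holds). Time passes only in rows, so rows that repeat a pose let the fingers close, or fill a call up. It gives the time, the measured TCP pose, the force, the opening and the grip force at its end, in the units of the state.
- get_state(): the state, without advancing time (a new reading comes with each control period).
- get_image(name): name is "scene" or "top" or "wrist"; returns the picture (400x640x3 uint8, red, green, blue); there is no depth.
- calibration(name): a dict with "vfov" (degrees; the focal length in pixels is half the picture's height over the tangent of half this angle, whatever the lens; pixels are square), "cx", "cy" (the principal point, pixels), "k1" (the pictures are not rectified: a ray, as slopes to the right and down, at radius r is drawn at 1 + k1 r^2 times it, then the intrinsics apply), "rvec" (rotation vector, rad) and "tvec" (3), from world to camera coordinates, as OpenCV has them; the wrist camera has in their place "hand_eye" (4x4, takes a point from camera to tool coordinates, whose origin is the TCP and whose axes are the flange's). Camera axes: x right, y down, z forward; pixel columns grow to the right and rows downward; lengths in m; the calibration is good to about 2 mm. A picture is of the moment at which its call begins: read the wrist's pose just before it. calibration takes no time and is no camera call.
- close_job(): hands the job in; it is judged then, once.
The state is a dict: "time": time; "joint_positions": joint angles; "qd": joint speeds; "joint_torque": joint torques, N m; "position": TCP position; "tool_rot": TCP orientation; "ft_force": force on the tool from outside, world axes, zero at the start; "torque": the same for the moment, N m; "grip_width": opening from 0.0 (shut) to 1.0 (fully open); "grip_force": force on a finger pad.
Only numpy, scipy, OpenCV 4.12 (cv2) and the standard library are available. Lean on these libraries where they do the work, as an engineer would, in place of code of your own. Each camera call takes 0.05 s, during which the arm holds its last target. There are 200 camera calls.

## Working session

There is one attempt and no reset: what is moved stays moved. The work goes in short steps, Python scripts to look and compute and a tool call to move; the robot and the scene stay as the last step left them, time stands still between calls to the robot, and variables do not carry over. Pictures are saved under pics/ and viewed, at most 10 in all, crops included, and the job is handed in when it is done.

Besides the shell and the picture viewer there is one more tool, called after "Emit:" by a JSON object that holds its "fn" and its "kwargs". send_rows: Moves the arm, as the interface text tells. Its arguments: {"type":"object","properties":{"xyz":{"type":"array"},"dr":{"type":"array"},"jaw":{"type":"number"},"grip_force":{"type":"number"}},"required":["xyz","dr"]}

```bash
mkdir -p pics; ls
python3 - <<'E'
from bench import *
import cv2
s=get_state();print(s)
for n in("scene","top"):
    cv2.imwrite(f"pics/{n}0.png",get_image(n)[:,:,::-1]);
for n in("scene","top","wrist"):print(calibration(n))
E
```

```text
pics
{'time': 0.0, 'joint_positions': array([ 1.16210118,  0.32180052, -0.07009298,  1.45169653,  0.0226047 ,
        1.37080614, -0.05690026]), 'qd': array([-0.00055978,  0.00048205, -0.0003782 , -0.00010331, -0.00101729,
       -0.00087928,  0.00026464]), 'joint_torque': array([ 4.92234194e-04, -4.91289997e+01, -4.03542425e-01, -3.12525916e+01,
       -6.38807681e-02,  4.39524197e-02,  1.84379073e-04]), 'position': array([ 0.26644119, -0.5922953 ,  0.23846535]), 'tool_rot': array([-3.06982829e+00, -6.58860761e-01,  7.89994852e-04]), 'ft_force': array([-0.09517435,  0.16119133, -0.30091265]), 'torque': array([ 0.05611741,  0.04820264, -0.00050954]), 'grip_force': 0.0, 'grip_width': 1.0000447258044622}
{'vfov': 48.37634664949368, 'cx': 326.73494962697634, 'cy': 199.0343342801106, 'k1': -0.10188347885712479, 'rvec': array([ 1.15671524, -2.33889983,  1.00649185]), 'tvec': array([0.62569156, 0.17048248, 1.28059791])}
{'vfov': 50.58127948967722, 'cx': 313.19553227886956, 'cy': 201.85783377103078, 'k1': -0.06996630146506912, 'rvec': array([ 2.19930304, -2.13590048,  0.09733053]), 'tvec': array([0.36019546, 0.55761653, 1.18966141])}
{'vfov': 68.36315964063554, 'cx': 321.8093907784715, 'cy': 201.71557156456277, 'k1': -0.004129729757504845, 'hand_eye': array([[-4.67714924e-04, -9.62623169e-01, -2.70843896e-01,
         7.41405057e-02],
       [ 9.99999855e-01, -5.23015460e-04,  1.32002028e-04,
        -6.48872125e-04],
       [-2.68723755e-04, -2.70843794e-01,  9.62623274e-01,
        -1.45409662e-01],
       [ 0.00000000e+00,  0.00000000e+00,  0.00000000e+00,
         1.00000000e+00]])}
```

View pics/top0.png

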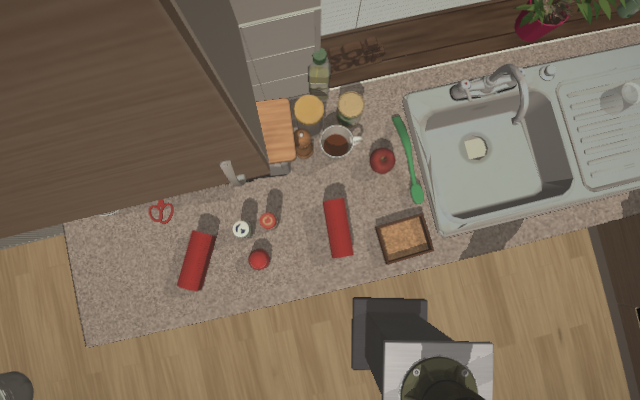

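View pics/scene0.png

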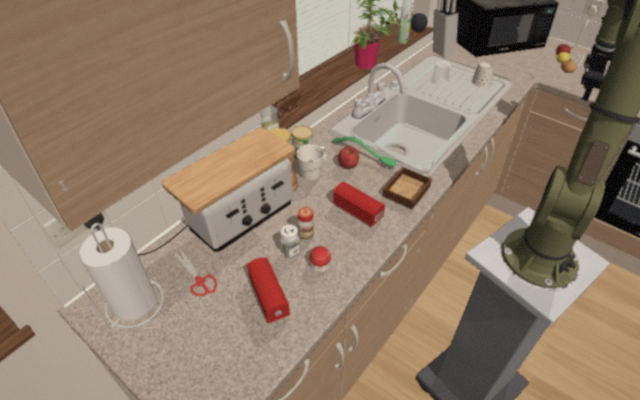

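```bash
cat > h.py <<'E'
import numpy as np, cv2
from scipy.spatial.transform import Rotation as R
from bench import *
def cam(n,s=None):
    c=calibration(n); f=200/np.tan(np.radians(c['vfov']/2))
    if n=='wrist':
        s=s or get_state(); T=np.eye(4);T[:3,:3]=R.from_rotvec(s['tool_rot']).as_matrix();T[:3,3]=s['position']
        M=np.linalg.inv(T@np.array(c['hand_eye']))
    else:
        M=np.eye(4);M[:3,:3]=R.from_rotvec(c['rvec']).as_matrix();M[:3,3]=c['tvec']
    return c,f,M
def proj(P,C):
    c,f,M=C; p=np.atleast_2d(P)@M[:3,:3].T+M[:3,3]; u=p[:,:2]/p[:,2:]
    u=u*(1+c['k1']*(u**2).sum(1,keepdims=True)); return u*f+[c['cx'],c['cy']]
def back(px,z,C):
    c,f,M=C; d=(np.atleast_2d(px)-[c['cx'],c['cy']])/f; u=d.copy()
    for _ in range(20): u=d/(1+c['k1']*(u**2).sum(1,keepdims=True))
    r=np.c_[u,np.ones(len(u))]@M[:3,:3]; o=-M[:3,:3].T@M[:3,3]
    return o+r*((z-o[2])/r[:,2:])
E
python3 - <<'E'
from h import *
np.set_printoptions(precision=3,suppress=True)
T=cam('top');S=cam('scene')
print(proj([[0,0,0],[.267,-.593,.24],[.5,0,0],[.6,.3,0],[.6,-.3,0]],T))
print('kitties',back([[197,261],[338,228]],.07,T))
print('tray',back([[404,239],[376,237],[421,216],[433,242],[389,262]],.036,T))
print('mug,mill,apple,brush',back([[337,140],[303,143],[383,160],[400,118],[418,200],[241,229],[268,221],[259,260]],.05,T))
print('scene kitties',back([[268,288],[358,203]],.05,S),back([[407,187]],.036,S))
im=get_image('top');
c=im[170:310,160:460][:,:,::-1]
cv2.imwrite('pics/c1.png',cv2.resize(c,(800,373),interpolation=3))
im=get_image('scene');
c=im[150:340,220:450][:,:,::-1]
cv2.imwrite('pics/c2.png',cv2.resize(c,(690,570),interpolation=3))
E
```

```text
[[438.561 395.936]
 [700.175 317.112]
 [440.534 222.301]
 [339.605 185.644]
 [538.809 191.657]]
kitties [[0.369 0.692 0.07 ]
 [0.472 0.305 0.07 ]]
tray [[0.448 0.115 0.036]
 [0.451 0.195 0.036]
 [0.514 0.067 0.036]
 [0.441 0.032 0.036]
 [0.382 0.157 0.036]]
mug,mill,apple,brush [[0.725 0.313 0.05 ]
 [0.714 0.41  0.05 ]
 [0.671 0.18  0.05 ]
 [0.796 0.132 0.05 ]
 [0.559 0.079 0.05 ]
 [0.462 0.577 0.05 ]
 [0.487 0.502 0.05 ]
 [0.377 0.523 0.05 ]]
scene kitties [[0.36  0.703 0.05 ]
 [0.46  0.314 0.05 ]] [[0.431 0.128 0.036]]
```

View pics/c2.png

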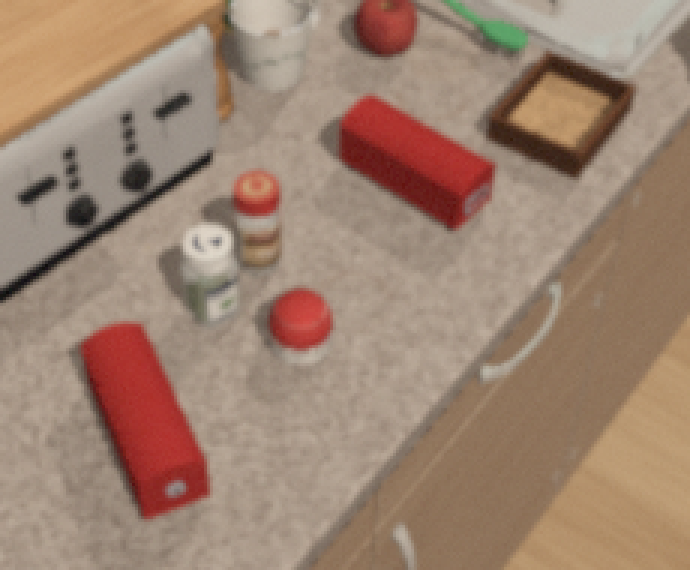

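View pics/c1.png

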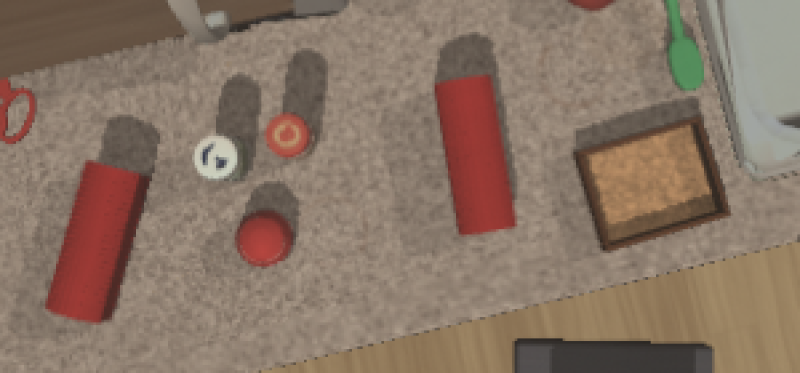

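The target is the right-hand kitty at top (338,228) and scene (358,203), beside the tray at top (404,239). Its near end carries a bright mark, which could be the lock or the slot, so I'm moving the wrist camera there to check.

Emit:
{"fn": "send_rows", "kwargs": {"xyz": [[60, -33, -6], [119, -66, -12], [178, -99, -18], [238, -132, -24], [270, -150, -27], [297, -165, -30], [297, -165, -30], [297, -165, -30], [297, -165, -30], [297, -165, -30]], "dr": [[0, 0, -0.12], [0, 0, -0.24], [0, 0, -0.36], [0, 0, -0.48], [0, 0, -0.6], [0, 0, -0.72], [0, 0, -0.84], [0, 0, -0.96], [0, 0, -0.96], [0, 0, -0.96]]}}

```text
time: 1.03
position: [0.4728, -0.316, 0.2701]
tool_rot: [2.412, 2.012, 0.003]
ft_force: [-0.8, 0.1, 0.4]
grip_width: 0.998
grip_force: 0.0
```

```bash
cat >> h.py <<'E'
np.set_printoptions(precision=3,suppress=True)
def rel(p,Rt,s=None):
    s=s or get_state(); R0=R.from_rotvec(s['tool_rot'])
    return R0.inv().apply(np.array(p)-s['position'])*1e3, (R0.inv()*Rt).as_rotvec()
def down(az):  # tool down, tool x at azimuth az (deg)
    return R.from_euler('z',az,degrees=True)*R.from_euler('x',np.pi)
def show():
    s=get_state(); m=R.from_rotvec(s['tool_rot']).as_matrix()
    print(s['time'],'q',s['joint_positions'],'p',s['position'],'tx',m[:,0],'ty',m[:,1],'tz',m[:,2],'F',s['ft_force'],s['grip_width'],s['grip_force'])
    open('log.txt','a').write(repr((s['joint_positions'].tolist(),s['position'].tolist(),s['tool_rot'].tolist()))+'\n')
    return s
E
python3 - <<'E'
from h import *
show();print(rel([.47,.0,.27],down(135)));T=cam('top')
print(back([[342.6,256],[334.8,200.8]],.07,T))
im=get_image('top').astype(int)
for x0,x1,y0,y1 in((315,360,190,265),):
    m=((im[...,0]>90)&(im[...,1]<60)&(im[...,2]<60)).astype(np.uint8); w=np.zeros_like(m);w[y0:y1,x0:x1]=m[y0:y1,x0:x1]
    b=cv2.boxPoints(cv2.minAreaRect(cv2.findNonZero(w)));print(b,back(b,.065,T))
E
```

```text
1.0333 q [ 0.884  0.154 -0.38   1.603  0.056  1.395  0.318] p [ 0.473 -0.316  0.27 ] tx [0.179 0.984 0.001] ty [ 0.984 -0.179  0.002] tz [ 0.002  0.001 -1.   ] F [-0.779  0.129  0.376] 0.9981318167750662 0.0
(array([310.342, -59.392,   0.391]), array([ 0.002, -0.   , -0.966]))
[[0.396 0.291 0.07 ]
 [0.547 0.316 0.07 ]]
[[322.383 201.455]
 [343.147 197.844]
 [352.923 254.057]
 [332.16  257.668]] [[0.545 0.35  0.065]
 [0.557 0.293 0.065]
 [0.402 0.262 0.065]
 [0.39  0.319 0.065]]
```

Emit:
{"fn": "send_rows", "kwargs": {"xyz": [[40, -7, 0], [80, -15, 0], [120, -22, 0], [160, -30, 0], [200, -38, 0], [240, -45, 0], [280, -53, 0], [310, -59, 0], [310, -59, 0], [310, -59, 0]], "dr": [[0, 0, -0.12], [0, 0, -0.24], [0, 0, -0.36], [0, 0, -0.48], [0, 0, -0.6], [0, 0, -0.72], [0, 0, -0.84], [0, 0, -0.96], [0, 0, -0.96], [0, 0, -0.96]]}}

```text
time: 1.92
position: [0.4696, -0.0051, 0.2697]
tool_rot: [1.221, 2.894, -0.002]
ft_force: [0.9, -0.7, 0.3]
grip_width: 1.005
grip_force: 0.0
```

Run:
```python
from h import *
s=show();
for t in(0,-25,25):
    Rt=down(190.5)*R.from_euler('y',t,degrees=True); print(t,Rt.as_matrix()[:,2],rel([.38,.285,.25],Rt))
```

```text
1.9167 q [ 0.645 -0.068 -0.653  1.812 -0.041  1.384  0.772] p [ 0.47  -0.005  0.27 ] tx [-0.698  0.717 -0.001] ty [ 0.717  0.698 -0.001] tz [ 0.    -0.001 -1.   ] F [ 0.884 -0.687  0.288] 1.0046659942581486 0.0
0 [-0.  0. -1.] (array([270.377, 138.119,  19.265]), array([-0.001,  0.001, -0.982]))
-25 [ 0.416  0.077 -0.906] (array([270.377, 138.119,  19.265]), array([-0.215, -0.4  , -0.966]))
25 [-0.416 -0.077 -0.906] (array([270.377, 138.119,  19.265]), array([ 0.213,  0.401, -0.966]))
```

Emit:
{"fn": "send_rows", "kwargs": {"xyz": [[34, 17, 2], [68, 35, 5], [101, 52, 7], [135, 69, 10], [169, 86, 12], [203, 104, 14], [237, 121, 17], [270, 138, 19], [270, 138, 19], [270, 138, 19]], "dr": [[-0.02, -0.05, -0.12], [-0.05, -0.1, -0.24], [-0.08, -0.15, -0.36], [-0.11, -0.2, -0.48], [-0.13, -0.25, -0.6], [-0.16, -0.3, -0.72], [-0.18, -0.35, -0.84], [-0.21, -0.39, -0.94], [-0.215, -0.4, -0.966], [-0.215, -0.4, -0.966]]}}

```text
time: 2.75
position: [0.388, 0.2669, 0.2517]
tool_rot: [-0.037, 2.764, 0.042]
ft_force: [2.2, 0.5, -0.7]
grip_width: 0.996
grip_force: 0.0
```

Run:
```python
from h import *
s=show();
cv2.imwrite('pics/w1.png',get_image('wrist')[:,:,::-1])
C=cam('wrist',s)
k=R.from_euler('z',11,degrees=True)
pts=[[sx*.079,sy*.03,z] for sx in(-1,1) for sy in(-1,1) for z in(-.029,.023)]
print(proj(k.apply(pts)+[.4735,.306,.037],C))
```

```text
2.75 q [-0.511 -0.296 -0.278  2.092  0.184  1.048  0.74 ] p [0.388 0.267 0.252] tx [-0.929 -0.02  -0.369] ty [-0.032  0.999  0.025] tz [ 0.368  0.035 -0.929] F [ 2.222  0.491 -0.656] 0.9964138561250393 0.0
[[311.788 116.171]
 [311.669 134.163]
 [360.448 108.052]
 [366.692 125.246]
 [330.152 213.509]
 [331.883 237.052]
 [368.767 208.094]
 [374.392 231.359]]
```

View pics/w1.png

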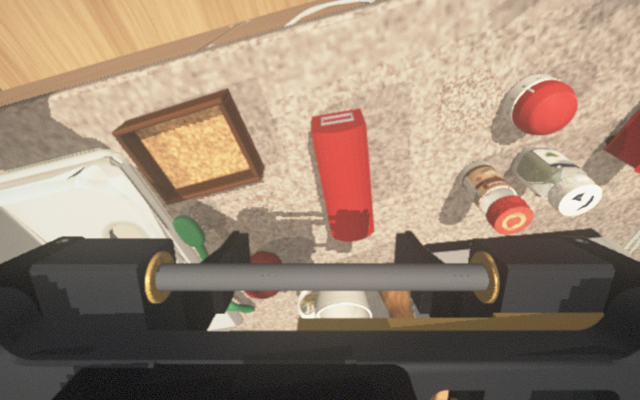

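The slot surround is visible at (337,119) on the end facing the robot. The predicted corners match the picture, so the kitty pose is good. Next I'm computing the tray pose and fitting a kinematic model to check that the tipping is reachable.

```bash
cat > kin.py <<'E'
from h import *
import itertools
from scipy.optimize import least_squares
L=[eval(l) for l in open('log.txt')]
def rx(ax,a): return R.from_euler(ax,a)
def fk(q,s,P):
    h,e1,L1,e2,L2,e3,Lt=P; r=rx('z',s[0]*q[0]); p=np.array([0,0,h])
    r=r*rx('y',q[1]); r=r*rx('z',s[1]*q[2]); p=p+r.apply([e1,0,L1])
    r=r*rx('y',q[3]); p=p+r.apply([e2,0,L2]); r=r*rx('z',s[2]*q[4])
    r=r*rx('y',q[5]); r=r*rx('z',s[3]*q[6]+s[4]); p=p+r.apply([0,0,Lt])+ (r*rx('z',-(s[3]*q[6]+s[4]))).apply([e3,0,0])
    return p,r
def fit():
    best=min(((sum((fk(q,s,[0]*7)[1].inv()*R.from_rotvec(w)).magnitude() for q,p,w in L),s) for s in itertools.product([1,-1],[1,-1],[1,-1],[1,-1],[0,np.pi/2,np.pi,-np.pi/2])))
    s=best[1]
    f=lambda P:np.r_[np.concatenate([fk(q,s,P)[0]-p for q,p,w in L]),1e-3*(P-P0)]
    P0=np.array([.3,0,.4,0,.4,0,.25]); o=least_squares(f,P0); return best[0],s,o.x,np.abs(o.fun[:-7]).max()
E
python3 - <<'E'
from kin import *
print(fit())
T=cam('top');b=back([[375.6,227],[423.3,214.3],[432.6,249.9],[387.6,263.8]],.036,T);print(b,b.mean(0))
E
```

```text
(1.3405397703542292e-15, (-1, -1, -1, -1, 1.5707963267948966), array([0.313, 0.009, 0.529, 0.025, 0.526, 0.028, 0.449]), np.float64(0.024846870089304945))
[[0.479 0.197 0.036]
 [0.519 0.06  0.036]
 [0.419 0.033 0.036]
 [0.376 0.161 0.036]] [0.449 0.113 0.036]
```

```bash
cat >> kin.py <<'E'
S5=(-1,-1,-1,-1,np.pi/2)
def fkg(q,P):
    D=P.reshape(5,3); s=S5; r=rx('z',-q[0]); p=np.array([0,0,P[2]])
    r=r*rx('y',q[1]); r=r*rx('z',-q[2]); p=p+r.apply(D[1]*[1,1,1])
    r=r*rx('y',q[3]); p=p+r.apply(D[2]); r=r*rx('z',-q[4]); p=p+r.apply(D[3]*[1,1,0])
    r=r*rx('y',q[5]); m=r; r=r*rx('z',-q[6]+np.pi/2); p=p+m.apply(D[4])
    return p,r
P0g=np.array([0,0,.3, 0,0,.42, 0,0,.4, 0,0,0, 0,0,.3])
lo=np.array([-9,-9,9.]) 
def fitg():
    f=lambda P:np.r_[np.concatenate([fkg(q,P)[0]-p for q,p,w in L])/.001,(P-P0g)/.03]
    o=least_squares(f,P0g); return o.x,np.abs(o.fun[:-15]).max()
LO=np.array([-2.86,-.3,-1.38,.06,-1.56,.09,-2.69]);HI=np.array([2.86,2.09,1.24,2.45,4.7,2.05,2.69])
def ik(p,Rt,P,q0):
    f=lambda q:np.r_[(fkg(q,P)[0]-p)*5,(fkg(q,P)[1].inv()*Rt).as_rotvec(),(q-q0)*.003]
    o=least_squares(f,np.clip(q0,LO+.03,HI-.03),bounds=(LO+.02,HI-.02)); q=o.x
    return q,np.abs(fkg(q,P)[0]-p).max(),(fkg(q,P)[1].inv()*Rt).magnitude()
E
python3 - <<'E'
from kin import *
P,e=fitg();print(P,e)
q0=np.array(L[-1][0])
az=16
for pre in(0,-15,-30):
  for tilt in(50,60):
    for z in(.13,.18):
      Rt=down(az+180)*R.from_euler('y',-(tilt+pre),degrees=True)
      a=np.radians(az); h=.079*np.cos(np.radians(tilt))
      q,ep,er=ik([.449+h*np.cos(a),.113+h*np.sin(a),z],Rt,P,q0); print(pre,tilt,z,q,round(ep,4),round(er,3))
print('grasp')
for pre in(0,-15,-30):
  print(ik([.4735,.306,.037],down(191)*R.from_euler('y',-pre,degrees=True),P,q0))
  print(rel([.4735,.306,.10],down(191)*R.from_euler('y',-pre,degrees=True)))
E
```

```text
[ 0.     0.     0.25  -0.012 -0.017  0.48  -0.005 -0.017  0.503 -0.005
  0.004 -0.    -0.012  0.004  0.376] 0.8697611554935314
0 50 0.13 [-0.901 -0.28   0.51   2.43   0.716  0.336  0.869] 0.0205 0.183
0 50 0.18 [-0.28  -0.28  -0.026  2.43   0.068  0.256  1.481] 0.0292 0.136
0 60 0.13 [-0.944 -0.28   0.5    2.43   0.922  0.367  0.624] 0.0369 0.328
0 60 0.18 [-0.476 -0.28   0.026  2.43   0.846  0.321  0.619] 0.0442 0.276
-15 50 0.13 [-0.524 -0.258  0.199  2.427  0.202  0.363  1.368] 0.0 0.0
-15 50 0.18 [-0.232 -0.28  -0.061  2.328 -0.023  0.522  1.572] 0.0075 0.039
-15 60 0.13 [-0.698 -0.28   0.336  2.43   0.431  0.364  1.142] 0.0156 0.146
-15 60 0.18 [-0.202 -0.28  -0.066  2.423 -0.16   0.314  1.724] 0.0293 0.102
-30 50 0.13 [-0.361 -0.113  0.056  2.213  0.023  0.692  1.53 ] 0.0 0.0
-30 50 0.18 [-0.396 -0.169  0.085  2.148  0.034  0.813  1.521] 0.0 0.0
-30 60 0.13 [-0.498 -0.246  0.173  2.378  0.132  0.486  1.432] 0.0 0.0
-30 60 0.18 [-0.235 -0.28  -0.06   2.291 -0.017  0.63   1.565] 0.0039 0.024
grasp
(array([-0.385,  0.335, -0.27 ,  1.886,  0.109,  0.935,  1.058]), np.float64(5.850230085924224e-07), 7.476890147562867e-06)
(array([-31.898,  18.089, 175.346]), array([ 0.001,  0.38 , -0.138]))
(array([-0.336,  0.512, -0.286,  1.662,  0.037,  1.227,  1.142]), np.float64(9.451807201354967e-07), 1.2181078814257723e-05)
(array([-31.898,  18.089, 175.346]), array([ 0.02 ,  0.641, -0.139]))
(array([-0.312,  0.709, -0.299,  1.432, -0.002,  1.512,  1.173]), np.float64(1.4741118363192918e-06), 1.77466685777396e-05)
(array([-31.898,  18.089, 175.346]), array([ 0.038,  0.902, -0.137]))
```

```bash
cat >> kin.py <<'E'
PRE=-20; GZ=.011
def tool_for_kitty(c,az,tilt,pre=None):   # kitty centre c, front tipped down by tilt -> TCP pose
    pre=PRE if pre is None else pre
    K=R.from_euler('z',az,degrees=True)*R.from_euler('y',-tilt if 0 else tilt*-1,degrees=True)
    # +x must rise: R_y(-tilt) maps x -> (cos,0,sin)
    Rt=K*R.from_euler('z',np.pi)*R.from_euler('x',np.pi)*R.from_euler('y',-pre,degrees=True)
    return np.array(c)+K.apply([0,0,GZ]),Rt,K
def tool_for_slot(sl,az,tilt,pre=None):
    K=R.from_euler('z',az,degrees=True)*R.from_euler('y',-tilt,degrees=True)
    return tool_for_kitty(np.array(sl)-K.apply([-.079,0,-.0045]),az,tilt,pre)
TR=np.array([.449,.113])
E
python3 - <<'E'
from kin import *
P,e=fitg()
q0=np.array([-.35,0,0,2.1,0,.8,1.4])
u=np.array([np.cos(.28),np.sin(.28)])
for pre in(-20,):
 for az in(-60,-30,16,50,80,110):
  for tilt in(50,60):
   for d in (0,.02):
    p,Rt,K=tool_for_slot(np.r_[TR+d*u,.08],az,tilt,pre)
    b=min((ik(p,Rt,P,q0+dq) for dq in(np.zeros(7),np.array([0,0,0,0,1.2,0,-1.2]),np.array([0,0,0,0,-1.2,0,1.2]),np.array([0,.5,0,0,3,0,-3]))),key=lambda r:r[1]*5+r[2])
    print(az,tilt,d,p,b[0],round(b[1],4),round(b[2],3))
p,Rt,K=tool_for_kitty([.4735,.306,.037],11,0,-20)
print(p,Rt.as_matrix()[:,2]);print(rel(p-.08*Rt.as_matrix()[:,2],Rt))
E
```

```text
-60 50 0 [0.468 0.079 0.15 ] [-0.487  0.021 -0.133  2.082  0.576  1.163 -0.364] 0.0 0.0
-60 50 0.02 [0.488 0.085 0.15 ] [-0.484  0.061 -0.125  2.041  0.583  1.159 -0.356] 0.0 0.0
-60 60 0 [0.462 0.09  0.156] [-0.585  0.078 -0.188  2.091  0.726  1.272 -0.579] 0.0 0.0
-60 60 0.02 [0.481 0.096 0.156] [-0.585  0.114 -0.17   2.051  0.736  1.266 -0.567] 0.0 0.0
-30 50 0 [0.483 0.094 0.15 ] [-0.498 -0.139 -0.076  2.234  0.598  0.885  0.124] 0.0 0.0
-30 50 0.02 [0.502 0.099 0.15 ] [-0.481 -0.095 -0.079  2.196  0.604  0.874  0.13 ] 0.0 0.0
-30 60 0 [0.472 0.1   0.156] [-0.535 -0.163 -0.201  2.316  0.822  0.928 -0.182] 0.0 0.0
-30 60 0.02 [0.491 0.105 0.156] [-0.527 -0.119 -0.188  2.28   0.84   0.915 -0.181] 0.0 0.0
16 50 0 [0.486 0.124 0.15 ] [-0.347 -0.272  0.036  2.355  0.049  0.535  1.504] 0.0 0.0
16 50 0.02 [0.506 0.129 0.15 ] [-0.346 -0.221  0.037  2.319  0.045  0.52   1.509] 0.0 0.0
16 60 0 [0.474 0.12  0.156] [-0.216 -0.28  -0.066  2.424 -0.076  0.386  1.632] 0.0208 0.087
16 60 0.02 [0.493 0.126 0.156] [-0.236 -0.28  -0.06   2.43  -0.027  0.339  1.575] 0.0114 0.046
50 50 0 [0.474 0.143
[... 508 characters left out ...]
9  2.67 ] 0.0074 0.161
80 60 0 [0.454 0.139 0.156] [-1.359 -0.28   1.14   2.148 -0.161  0.898  2.67 ] 0.0161 0.312
80 60 0.02 [0.473 0.144 0.156] [-1.446 -0.28   1.22   2.131 -0.155  0.87   2.67 ] 0.0151 0.303
110 50 0 [0.436 0.15  0.15 ] [-1.69  -0.28   1.22   2.071  0.138  1.067  2.67 ] 0.0242 0.463
110 50 0.02 [0.455 0.155 0.15 ] [-1.689 -0.28   1.22   2.071  0.149  1.027  2.67 ] 0.0225 0.467
110 60 0 [0.44  0.138 0.156] [-1.628 -0.28   1.22   2.063  0.062  1.067  2.67 ] 0.0318 0.603
110 60 0.02 [0.459 0.143 0.156] [-0.689  0.975  1.22   2.087  4.68   2.03  -1.745] 0.0437 0.505
[0.473 0.306 0.048] [-0.336 -0.065 -0.94 ]
(array([-65.613,  22.396, 163.923]), array([ 0.026,  0.728, -0.138]))
```

Emit:
{"fn": "send_rows", "kwargs": {"xyz": [[-8, 3, 20], [-16, 6, 40], [-24, 9, 60], [-33, 11, 80], [-41, 14, 100], [-50, 17, 120], [-58, 20, 140], [-66, 22, 164], [-66, 22, 164], [-66, 22, 164]], "dr": [[0.003, 0.09, -0.017], [0.006, 0.18, -0.034], [0.01, 0.27, -0.05], [0.013, 0.36, -0.07], [0.016, 0.46, -0.09], [0.02, 0.55, -0.1], [0.023, 0.64, -0.12], [0.026, 0.728, -0.138], [0.026, 0.728, -0.138], [0.026, 0.728, -0.138]]}}

```text
time: 3.63
position: [0.5067, 0.295, 0.1164]
tool_rot: [0.228, -2.771, 0.054]
ft_force: [-0.4, 0.6, 1.4]
grip_width: 1.003
grip_force: 0.0
```

Run:
```python
from kin import *
s=show()
cv2.imwrite('pics/w2.png',get_image('wrist')[:,:,::-1])
C=cam('wrist',s)
k=R.from_euler('z',11,degrees=True)
pts=[[sx*.079,sy*.03,z] for sx in(-1,1) for sy in(-1,1) for z in(-.029,.023)]
print(proj(k.apply(pts)+[.4735,.306,.037],C))
p,Rt,K=tool_for_kitty([.4735,.306,.037],11,0,-20)
print(rel(p,Rt))
```

```text
3.6333 q [-0.417  0.533 -0.123  1.456 -0.059  1.499  1.215] p [0.507 0.295 0.116] tx [-0.923 -0.151  0.355] ty [-0.165  0.986 -0.009] tz [-0.349 -0.066 -0.935] F [-0.364  0.65   1.438] 1.0032669552331535 0.0
[[305.423 130.897]
 [301.086 108.763]
 [369.043 129.063]
 [379.288 106.476]
 [309.286 302.644]
 [305.61  320.956]
 [376.236 300.938]
 [388.906 318.859]]
(array([ 3.704, 14.867, 79.155]), array([ 0.003, -0.007, -0.025]))
```

View pics/w2.png

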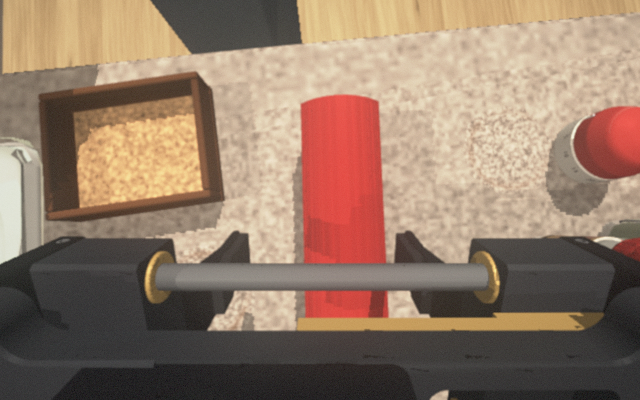

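Emit:
{"fn": "send_rows", "kwargs": {"xyz": [[2, 8, 3], [4, 15, 6], [4, 15, 9], [4, 15, 15], [4, 15, 25], [4, 15, 35], [4, 15, 45], [4, 15, 55], [4, 15, 60], [4, 15, 60]], "dr": [[0.003, -0.007, -0.01], [0.003, -0.007, -0.025], [0.003, -0.007, -0.025], [0.003, -0.007, -0.025], [0.003, -0.007, -0.025], [0.003, -0.007, -0.025], [0.003, -0.007, -0.025], [0.003, -0.007, -0.025], [0.003, -0.007, -0.025], [0.003, -0.007, -0.025]]}}

```text
time: 4.52
position: [0.4776, 0.3095, 0.067]
tool_rot: [0.276, -2.781, 0.046]
ft_force: [0.5, -0.5, 0.2]
grip_width: 0.997
grip_force: 0.0
```

Run:
```python
from kin import *
s=show()
p,Rt,K=tool_for_kitty([.4735,.306,.037],11,0,-20)
print(rel(p,Rt))
```

```text
4.5167 q [-0.442  0.536 -0.142  1.557 -0.057  1.377  1.213] p [0.478 0.309 0.067] tx [-0.922 -0.185  0.341] ty [-0.196  0.981  0.002] tz [-0.335 -0.065 -0.94 ] F [ 0.454 -0.51   0.211] 0.9971743681661346 0.0
(array([-2.015, -2.637, 19.433]), array([-0.   ,  0.001,  0.006]))
```

Contact-free so far; final descent, then close.

Emit:
{"fn": "send_rows", "kwargs": {"xyz": [[-1, -3, 6], [-2, -3, 12], [-2, -3, 19], [-2, -3, 19], [-2, -3, 19], [-2, -3, 19], [-2, -3, 19], [-2, -3, 19], [-2, -3, 19], [-2, -3, 19]], "dr": [[0, 0, 0], [0, 0, 0], [0, 0, 0], [0, 0, 0], [0, 0, 0], [0, 0, 0], [0, 0, 0], [0, 0, 0], [0, 0, 0], [0, 0, 0]]}}

```text
time: 5.35
position: [0.4753, 0.3066, 0.0505]
tool_rot: [0.277, -2.785, 0.044]
ft_force: [0.1, -0.3, -0.3]
grip_width: 0.995
grip_force: 0.0
```

Emit:
{"fn": "send_rows", "kwargs": {"xyz": [[0, 0, 0], [0, 0, 0], [0, 0, 0], [0, 0, 0], [0, 0, 0], [0, 0, 0], [0, 0, 0], [0, 0, 0], [0, 0, 0], [0, 0, 0]], "dr": [[0, 0, 0], [0, 0, 0], [0, 0, 0], [0, 0, 0], [0, 0, 0], [0, 0, 0], [0, 0, 0], [0, 0, 0], [0, 0, 0], [0, 0, 0]], "jaw": 40, "grip_force": 50}}

```text
time: 6.18
position: [0.4752, 0.3062, 0.0502]
tool_rot: [0.277, -2.784, 0.044]
ft_force: [1.0, -0.1, 0.3]
grip_width: 0.684
grip_force: 50.0
```

Run:
```python
from kin import *
s=show()
P,e=fitg();print(e)
p,Rt,K=tool_for_kitty([.4735,.306,.137],11,0,-20)
print(rel(p,Rt))
```

```text
6.1833 q [-0.439  0.545 -0.141  1.581 -0.055  1.342  1.218] p [0.475 0.306 0.05 ] tx [-0.923 -0.186  0.338] ty [-0.196  0.981  0.003] tz [-0.332 -0.064 -0.941] F [ 1.02  -0.102  0.311] 0.6838157206585583 49.9969953589607
1.407457333837403
(array([ 34.681,   0.359, -91.412]), array([0.001, 0.004, 0.006]))
```

```bash
cat > g.py <<'E'
from kin import *
RG=R.from_rotvec([.277,-2.784,.044]); PG=np.array([.4752,.3062,.0502])
K0=R.from_euler('z',11.3,degrees=True); C0=np.array([.4735,.306,.037])
KT=K0.inv()*RG; OFF=K0.inv().apply(PG-C0)
def pose(az,tilt,c=None,slot=None):
    K=R.from_euler('z',az,degrees=True)*R.from_euler('y',-tilt,degrees=True)
    if slot is not None: c=np.array(slot)-K.apply([-.079,0,-.0045])
    return np.array(c)+K.apply(OFF),K*KT
def kitty(s=None):
    s=s or get_state(); Rt=R.from_rotvec(s['tool_rot']); K=Rt*KT.inv(); c=s['position']-K.apply(OFF)
    x=K.as_matrix()[:,0]; print('kitty c',c,'slot',c+K.apply([-.079,0,-.0045]),'az',np.degrees(np.arctan2(x[1],x[0])),'tilt',np.degrees(np.arcsin(x[2])))
E
python3 - <<'E'
from g import *
P,e=fitg();q=get_state()['joint_positions']
for az,t in((-5,20),(-25,40),(-45,55),(-45,62)):
    p,Rt=pose(az,t,slot=np.r_[TR,.10]); q,a,b=ik(p,Rt,P,q); print(az,t,p,q,round(a,4),round(b,3))
p,Rt=pose(0,15,c=[.48,.24,.16]);print(p,rel(p,Rt))
E
```

```text
-5 20 [0.519 0.107 0.144] [-0.271  0.138  0.023  1.868 -0.005  1.131  1.238] 0.0 0.0
-25 40 [0.495 0.092 0.165] [-0.285 -0.117 -0.127  2.129  0.313  0.912  0.559] 0.0 0.0
-45 55 [0.471 0.09  0.176] [-0.357 -0.095 -0.315  2.186  0.674  1.073 -0.223] 0.0 0.0
-45 62 [0.465 0.097 0.18 ] [-0.4   -0.073 -0.381  2.223  0.803  1.134 -0.403] 0.0 0.0
[0.478 0.24  0.173] (array([  51.104,  -65.353, -112.467]), array([-0.042, -0.261,  0.192]))
```

Emit:
{"fn": "send_rows", "kwargs": {"xyz": [[7, 0, -20], [17, 0, -45], [30, -10, -75], [40, -30, -100], [51, -50, -112], [51, -65, -112], [51, -65, -112], [51, -65, -112], [51, -65, -112], [51, -65, -112]], "dr": [[0, 0, 0], [0, 0, 0], [-0.01, -0.07, 0.05], [-0.02, -0.14, 0.1], [-0.03, -0.2, 0.15], [-0.042, -0.261, 0.192], [-0.042, -0.261, 0.192], [-0.042, -0.261, 0.192], [-0.042, -0.261, 0.192], [-0.042, -0.261, 0.192]]}}

```text
time: 7.02
position: [0.4775, 0.2414, 0.1717]
tool_rot: [0.005, -3.056, -0.005]
ft_force: [-0.5, -0.0, -4.4]
grip_width: 0.68
grip_force: 50.0
```

Run:
```python
from g import *
show();kitty()
p,Rt=pose(-25,38,slot=np.r_[TR,.11]);print(p,rel(p,Rt))
```

```text
7.0167 q [-0.403  0.183 -0.096  1.763 -0.027  1.271  1.085] p [0.478 0.241 0.172] tx [-0.996 -0.004  0.086] ty [-0.003  1.     0.003] tz [-0.086  0.003 -0.996] F [-0.526 -0.025 -4.386] 0.680428375328613 49.994120987830684
kitty c [0.479 0.242 0.159] slot [0.404 0.241 0.134] az 0.10017069532512729 tilt 14.85259525571753
[0.497 0.091 0.174] (array([ -18.392, -150.898,   -3.995]), array([ 0.052, -0.399,  0.437]))
```

Emit:
{"fn": "send_rows", "kwargs": {"xyz": [[-2, -18, 0], [-4, -37, 0], [-7, -56, -1], [-9, -75, -2], [-11, -94, -2], [-14, -113, -3], [-16, -132, -3], [-18, -151, -4], [-18, -151, -4], [-18, -151, -4]], "dr": [[0.006, -0.05, 0.054], [0.012, -0.1, 0.11], [0.018, -0.15, 0.16], [0.025, -0.2, 0.22], [0.031, -0.25, 0.27], [0.038, -0.3, 0.33], [0.044, -0.35, 0.38], [0.052, -0.4, 0.437], [0.052, -0.4, 0.437], [0.052, -0.4, 0.437]]}}

```text
time: 7.85
position: [0.4957, 0.0897, 0.1737]
tool_rot: [0.611, 2.762, -0.095]
ft_force: [0.1, 0.7, -3.3]
grip_width: 0.686
grip_force: 50.0
```

Run:
```python
from g import *
show();kitty()
p,Rt=pose(-45,57,slot=np.r_[TR,.09]);print(p,rel(p,Rt))
```

```text
7.85 q [-0.346 -0.111 -0.045  2.096  0.279  0.953  0.605] p [0.496 0.09  0.174] tx [-0.861  0.401 -0.313] ty [0.421 0.907 0.002] tz [ 0.285 -0.13  -0.95 ] F [ 0.125  0.702 -3.29 ] 0.6863936032510867 49.99440653831698
kitty c [0.502 0.087 0.162] slot [0.448 0.112 0.11 ] az -25.06965365475873 tilt 38.02352207920201
[0.469 0.092 0.167] (array([25.616, -8.697, -1.813]), array([ 0.163, -0.328,  0.308]))
```

Emit:
{"fn": "send_rows", "kwargs": {"xyz": [[5, -2, 0], [10, -4, -1], [15, -5, -1], [20, -7, -1], [26, -9, -2], [26, -9, -2], [26, -9, -2], [26, -9, -2], [26, -9, -2], [26, -9, -2]], "dr": [[0.03, -0.06, 0.06], [0.06, -0.12, 0.11], [0.09, -0.19, 0.18], [0.12, -0.25, 0.24], [0.15, -0.3, 0.28], [0.163, -0.328, 0.308], [0.163, -0.328, 0.308], [0.163, -0.328, 0.308], [0.163, -0.328, 0.308], [0.163, -0.328, 0.308]]}}

```text
time: 8.68
position: [0.4703, 0.0919, 0.1685]
tool_rot: [0.963, 2.329, -0.32]
ft_force: [-0.7, -0.3, -4.2]
grip_width: 0.685
grip_force: 50.0
```

Emit:
{"fn": "send_rows", "kwargs": {"xyz": [[0, 12, 0], [0, 12, 0], [0, -12, 0], [0, -12, 0], [0, 12, 0], [0, 12, 0], [0, -12, 0], [0, -12, 0], [0, 12, 0], [0, 0, 0]], "dr": [[0, 0, 0], [0, 0, 0], [0, 0, 0], [0, 0, 0], [0, 0, 0], [0, 0, 0], [0, 0, 0], [0, 0, 0], [0, 0, 0], [0, 0, 0]]}}

```text
time: 9.52
position: [0.4729, 0.0957, 0.1685]
tool_rot: [0.959, 2.33, -0.313]
ft_force: [0.2, 1.8, -2.6]
grip_width: 0.685
grip_force: 50.0
```

Emit:
{"fn": "send_rows", "kwargs": {"xyz": [[0, 13, 0], [0, 13, 0], [0, -13, 0], [0, -13, 0], [0, 13, 0], [0, 13, 0], [0, -13, 0], [0, -13, 0], [0, 13, 0], [0, 0, 0]], "dr": [[0, 0, 0], [0, 0, 0], [0, 0, 0], [0, 0, 0], [0, 0, 0], [0, 0, 0], [0, 0, 0], [0, 0, 0], [0, 0, 0], [0, 0, 0]]}}

```text
time: 10.35
position: [0.473, 0.096, 0.1681]
tool_rot: [0.958, 2.331, -0.313]
ft_force: [1.0, 1.4, -2.3]
grip_width: 0.685
grip_force: 50.0
```

Run:
```python
from g import *
show();kitty()
a=get_image('top')[190:290,330:480,::-1];b=get_image('scene')[130:240,330:495,::-1]
cv2.imwrite('pics/s1.png',np.hstack([cv2.resize(a,(400,300),interpolation=3),cv2.resize(b,(400,300),interpolation=3)]))
```

```text
10.35 q [-0.402 -0.069 -0.304  2.188  0.727  1.078 -0.29 ] p [0.473 0.096 0.168] tx [-0.565  0.562 -0.605] ty [0.701 0.713 0.007] tz [ 0.435 -0.42  -0.796] F [ 0.957  1.364 -2.305] 0.6851083525214061 49.99480528640561
kitty c [0.48  0.089 0.159] slot [0.453 0.117 0.091] az -45.22325372398559 tilt 56.975956497610674
```

View pics/s1.png

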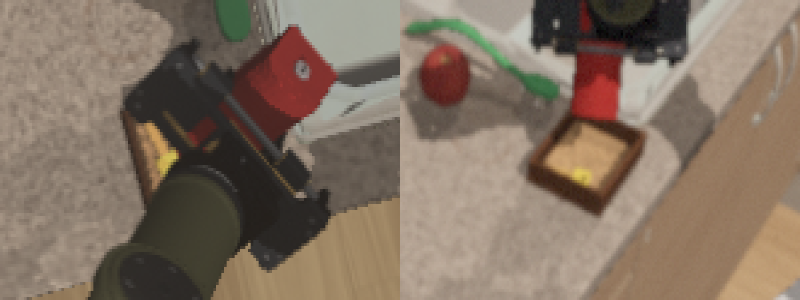

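The yellow head shows in the tray at (582,177) of the right panel. I'll triangulate it to be sure the key lies in the tray.

Run:
```python
from g import *
for n in('top','scene'):
    im=get_image(n); h=cv2.cvtColor(im,cv2.COLOR_RGB2HSV); m=cv2.inRange(h,(25,150,140),(34,255,255)); w=np.zeros_like(m)
    a=(190,290,330,480) if n=='top' else (160,210,370,480)
    w[a[0]:a[1],a[2]:a[3]]=m[a[0]:a[1],a[2]:a[3]]; z=cv2.findNonZero(w)
    c=z.reshape(-1,2).mean(0); print(n,len(z),c); print(back([c],.012,cam(n)),back([c],.05,cam(n)))
    if n=='scene': cv2.imwrite('pics/s2.png',cv2.resize(im[165:215,375:455,::-1],(640,400),interpolation=2))
```

```text
Traceback (most recent call last):
AttributeError: 'NoneType' object has no attribute 'reshape'
```

Run:
```python
from g import *
for n in('top','scene'):
    im=get_image(n); I=im.astype(int); m=((I[...,0]>150)&(I[...,1]>130)&(I[...,2]<90)).astype(np.uint8); w=np.zeros_like(m)
    a=(215,265,375,435) if n=='top' else (165,215,375,455)
    w[a[0]:a[1],a[2]:a[3]]=m[a[0]:a[1],a[2]:a[3]]; z=cv2.findNonZero(w)
    if n=='scene': cv2.imwrite('pics/s2.png',cv2.resize(im[165:215,375:455,::-1],(640,400),interpolation=2))
    if z is None: print(n,'none');continue
    c=z.reshape(-1,2).mean(0); print(n,len(z),c); print(back([c],.012,cam(n)),back([c],.05,cam(n)))
```

```text
top 63 [391.937 242.905]
[[0.436 0.145 0.012]] [[0.435 0.152 0.05 ]]
scene 21 [402.429 194.619]
[[0.431 0.146 0.012]] [[0.404 0.178 0.05 ]]
```

View pics/s2.png

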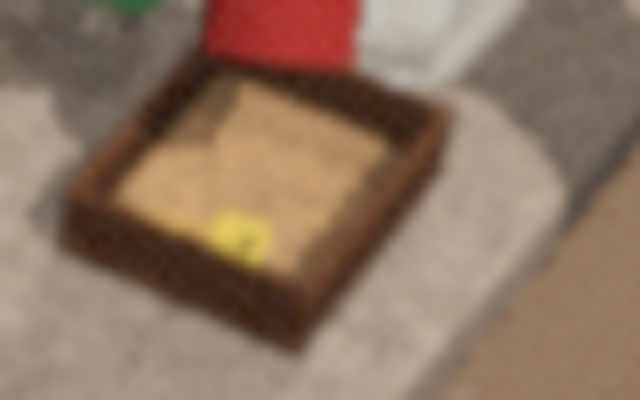

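The head triangulates to (0.434, 0.145, 0.012), so the key lies on the tray floor. Now I'm returning the kitty to its original spot.

Run:
```python
from g import *
P,e=fitg();q=get_state()['joint_positions'];s=get_state()
for az,t,c in((-20,28,[.49,.14,.18]),(11.3,0,[.4735,.306,.10]),(11.3,0,[.4735,.306,.037])):
    p,Rt=pose(az,t,c=c); q,a,b=ik(p,Rt,P,q); print(q,a,b); print(rel(p,Rt,s)); s=dict(position=p,tool_rot=Rt.as_rotvec())
```

```text
[-0.278 -0.03  -0.121  1.952  0.103  1.114  0.784] 9.225686333214078e-07 2.237487732712579e-05
(array([  4.805,  46.501, -33.258]), array([-0.169,  0.501, -0.407]))
[-0.332  0.491 -0.285  1.535 -0.004  1.45   1.164] 8.191830969672687e-07 1.0813500571362936e-05
(array([ 76.498, 151.193,  69.363]), array([ 0.055,  0.478, -0.548]))
[-0.336  0.551 -0.279  1.584  0.01   1.343  1.167] 1.0073088887313508e-07 1.092181332781415e-06
(array([-21.301,  -0.187,  59.289]), array([-0.,  0., -0.]))
```

Emit:
{"fn": "send_rows", "kwargs": {"xyz": [[1, 5, -10], [2, 10, -20], [3, 18, -33], [4, 26, -33], [5, 35, -33], [5, 46, -33], [5, 46, -33], [5, 46, -33], [5, 46, -33], [5, 46, -33]], "dr": [[0, 0, 0], [-0.02, 0.07, -0.06], [-0.05, 0.14, -0.12], [-0.07, 0.21, -0.18], [-0.1, 0.28, -0.23], [-0.12, 0.36, -0.29], [-0.15, 0.43, -0.35], [-0.169, 0.5, -0.407], [-0.169, 0.5, -0.407], [-0.169, 0.5, -0.407]]}}

```text
time: 11.43
position: [0.4858, 0.1409, 0.1923]
tool_rot: [0.521, 2.951, -0.037]
ft_force: [0.3, 0.8, -3.7]
grip_width: 0.685
grip_force: 50.0
```

Run:
```python
from g import *
show();kitty()
p,Rt=pose(11.3,0,c=[.4735,.306,.1]);print(rel(p,Rt))
```

```text
11.4333 q [-0.335 -0.035 -0.067  1.957  0.108  1.113  0.776] p [0.486 0.141 0.192] tx [-0.929  0.339 -0.146] ty [0.343 0.94  0.001] tz [ 0.137 -0.049 -0.989] F [ 0.303  0.786 -3.664] 0.6849128080169398 49.99416035832837
kitty c [0.49  0.139 0.18 ] slot [0.427 0.163 0.139] az -20.096813369167503 tilt 28.153213626660698
(array([ 77.422, 151.567,  68.716]), array([ 0.053,  0.48 , -0.55 ]))
```

Emit:
{"fn": "send_rows", "kwargs": {"xyz": [[10, 19, 0], [20, 38, 5], [30, 57, 15], [40, 76, 25], [50, 95, 35], [60, 114, 45], [70, 133, 57], [77, 152, 69], [77, 152, 69], [77, 152, 69]], "dr": [[0.006, 0.06, -0.07], [0.013, 0.12, -0.14], [0.02, 0.18, -0.21], [0.026, 0.24, -0.28], [0.033, 0.3, -0.35], [0.04, 0.36, -0.42], [0.046, 0.42, -0.49], [0.053, 0.48, -0.55], [0.053, 0.48, -0.55], [0.053, 0.48, -0.55]]}}

```text
time: 12.27
position: [0.4727, 0.3087, 0.1098]
tool_rot: [0.284, -2.779, 0.048]
ft_force: [-0.0, -0.8, -2.5]
grip_width: 0.683
grip_force: 50.0
```

Run:
```python
from g import *
show();kitty()
p,Rt=pose(11.3,0,c=[.4735,.306,.0375]);print(rel(p,Rt))
```

```text
12.2667 q [-0.421  0.488 -0.173  1.538 -0.05   1.448  1.201] p [0.473 0.309 0.11 ] tx [-0.92  -0.19   0.343] ty [-0.202  0.979  0.002] tz [-0.336 -0.068 -0.939] F [-0.003 -0.81  -2.488] 0.6826241892687188 49.994142515351996
kitty c [0.471 0.308 0.097] slot [0.393 0.292 0.093] az 11.6294055694403 tilt -0.2805904574698213
(array([-22.146,  -3.027,  54.878]), array([-0.003, -0.005,  0.005]))
```

Emit:
{"fn": "send_rows", "kwargs": {"xyz": [[-5, -1, 12], [-10, -2, 24], [-15, -3, 35], [-18, -3, 44], [-20, -3, 50], [-21, -3, 53], [-22, -3, 54], [-22, -3, 55], [-22, -3, 55], [-22, -3, 55]], "dr": [[0, 0, 0], [-0.003, -0.005, 0.005], [-0.003, -0.005, 0.005], [-0.003, -0.005, 0.005], [-0.003, -0.005, 0.005], [-0.003, -0.005, 0.005], [-0.003, -0.005, 0.005], [-0.003, -0.005, 0.005], [-0.003, -0.005, 0.005], [-0.003, -0.005, 0.005]]}}

```text
time: 13.1
position: [0.4773, 0.305, 0.0538]
tool_rot: [0.274, -2.788, 0.039]
ft_force: [0.0, 0.2, -3.4]
grip_width: 0.684
grip_force: 50.0
```

Run:
```python
from g import *
show();kitty()
```

```text
13.1 q [-0.417  0.541 -0.165  1.579 -0.045  1.344  1.212] p [0.477 0.305 0.054] tx [-0.924 -0.184  0.334] ty [-0.194  0.981  0.006] tz [-0.329 -0.06  -0.943] F [ 0.011  0.216 -3.445] 0.683898045267338 49.99430270050652
kitty c [0.476 0.305 0.041] slot [0.398 0.29  0.036] az 11.136654615408109 tilt 0.24944104144189846
```

Emit:
{"fn": "send_rows", "kwargs": {"xyz": [[-0.5, 0, 1], [-1, 0, 2], [-1, 0, 3], [-1.5, 0, 3.5], [-1.5, 0, 4], [-1.5, 0, 4], [-1.5, 0, 4], [-1.5, 0, 4], [-1.5, 0, 4], [-1.5, 0, 4]], "dr": [[0, 0, 0], [0, 0, 0], [0, 0, 0], [0, 0, 0], [0, 0, 0], [0, 0, 0], [0, 0, 0], [0, 0, 0], [0, 0, 0], [0, 0, 0]]}}

```text
time: 13.93
position: [0.4772, 0.3048, 0.0503]
tool_rot: [0.274, -2.788, 0.04]
ft_force: [-1.2, -1.4, 5.2]
grip_width: 0.683
grip_force: 50.0
```

Run:
```python
from g import *
show();kitty()
```

```text
13.9333 q [-0.417  0.545 -0.164  1.581 -0.044  1.338  1.212] p [0.477 0.305 0.05 ] tx [-0.924 -0.184  0.335] ty [-0.194  0.981  0.005] tz [-0.329 -0.06  -0.942] F [-1.214 -1.398  5.19 ] 0.6830026211596403 50.003048497019336
kitty c [0.476 0.305 0.037] slot [0.398 0.289 0.032] az 11.136691920541933 tilt 0.20799299657754852
```

Contact made (Fz changed from −3.4 to +5.2 N). Releasing, then backing out along the tool axis.

Emit:
{"fn": "send_rows", "kwargs": {"xyz": [[0, 0, 0], [0, 0, 0], [0, 0, 0], [0, 0, 0], [0, 0, 0], [0, 0, 0], [0, 0, 0], [0, 0, 0], [0, 0, 0], [0, 0, 0]], "dr": [[0, 0, 0], [0, 0, 0], [0, 0, 0], [0, 0, 0], [0, 0, 0], [0, 0, 0], [0, 0, 0], [0, 0, 0], [0, 0, 0], [0, 0, 0]], "jaw": 87}}

```text
time: 14.77
position: [0.4771, 0.3048, 0.0491]
tool_rot: [0.274, -2.788, 0.04]
ft_force: [-0.8, 0.4, -0.6]
grip_width: 1.0
grip_force: 0.0
```

Emit:
{"fn": "send_rows", "kwargs": {"xyz": [[0, 0, -8], [0, 0, -18], [0, 0, -30], [0, 0, -45], [0, 0, -60], [0, 0, -80], [0, 0, -100], [0, 0, -110], [0, 0, -110], [0, 0, -110]], "dr": [[0, 0, 0], [0, 0, 0], [0, 0, 0], [0, 0, 0], [0, 0, 0], [0, 0, 0], [0, 0, 0], [0, 0, 0], [0, 0, 0], [0, 0, 0]]}}

```text
time: 15.6
position: [0.5137, 0.3115, 0.1533]
tool_rot: [0.274, -2.789, 0.039]
ft_force: [-0.8, -0.3, 0.6]
grip_width: 1.001
grip_force: 0.0
```

Run:
```python
from g import *
show()
a=get_image('top')[100:290,300:480,::-1];b=get_image('scene')[120:260,290:480,::-1]
cv2.imwrite('pics/f1.png',np.hstack([cv2.resize(a,(400,422),interpolation=3),cv2.resize(b,(400,422),interpolation=3)]))
```

```text
15.6 q [-0.412  0.516 -0.157  1.4   -0.047  1.547  1.214] p [0.514 0.312 0.153] tx [-0.925 -0.184  0.334] ty [-0.194  0.981  0.006] tz [-0.328 -0.059 -0.943] F [-0.784 -0.299  0.622] 1.0011946572784343 0.0
```

View pics/f1.png

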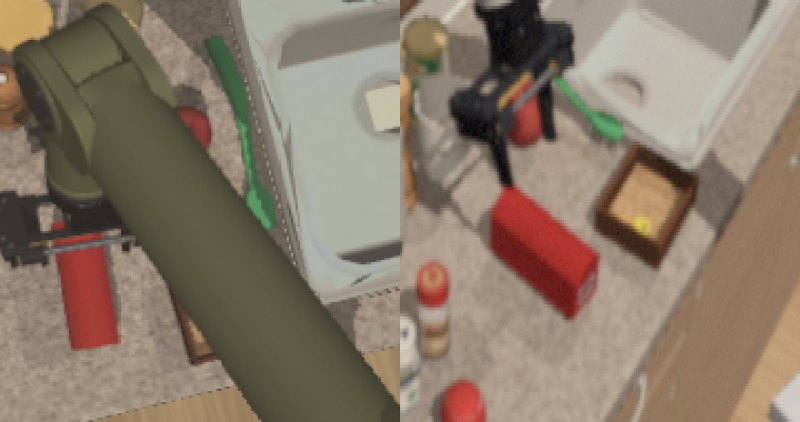

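The right panel shows the kitty standing upright at about (545,255), clear of the tray. The key's yellow head is in the tray at (642,226), and the bystanders in view look undisturbed. Handing in.

```bash
python3 -c "
from bench import *
print(close_job())"
```

```text
the job is handed in; nothing more can be done
None
```

The key is in the tray, the kitty stands upright on the worktop clear of it with the gripper released, and the job was handed in at about 16 s; no verdict was returned.

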